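# Put the tap wrench back in its threading-set case

## Robot

A 6-joint arm with a two-finger parallel gripper is mounted at the origin on the work surface. World frame = base frame: x ahead of the robot, y to its left, z up, the work surface at z = 0. Lengths are in m, angles in rad, forces in N, time in s.
With the tool pointing down it reaches from about 0.4 to 0.825 m from the base axis. Payload 7 kg.
Tool frame: the origin (TCP) lies on the centre line of the jaws, within the pads' length; the fingertips stand arm.tip_reach ahead of it and the grasp point (between the pads) lies 5 mm behind it (arm.tip_reach is the distance from the TCP to the fingertips, in m); z points along the fingers, y is the line along which they close (so a half turn about z gives the same grasp; the last joint's range is limited). The gripper opens to 88 mm and grips with 3 to 60 N. Pads are 19 mm wide; open, the fingers measure 130 mm over their backs; the gripper's body (78 mm by 193 mm) begins 47 mm behind the grasp point.
Start: joints at [-0.847, 0.359, 0.012, 0, -1.224, -0.288], TCP at [0.285, -0.612, 0.241] pointing down, gripper open.
Joint ranges: [-3.07, 3.07], [-1.43, 2.12], [-1.02, 1.25], [-3.03, 1.67], [-3.05, -0], [-3.03, 3.03]. Speed limits (rad/s): [2.39, 2.39, 3.01, 3.14, 3.14, 3.14].

## Interface

Orientations are given as [roll, pitch, yaw] about the fixed x, y, z axes, in that order (R = Rz(yaw) Ry(pitch) Rx(roll)).
In Python, from station import status, optics, order, arm gives the robot as it stands. The module is installed in compiled form; this text tells all that it offers.
- The arm moves only by the shell command python3 -m jog 'ROWS' [FORCE]. ROWS is JSON, a list of rows, each a list of 3 entries, a list of its own where there are three numbers: the gripper command: -1 is shut, 1 is fully open, values between are in proportion, then the shift along the tool's x, y, z in mm, then the turn about the tool's z in rad. A call has 1 to 20 rows; each row is the pose to reach, as a shift and turn from the pose commanded when the call began, along the tool's axes at that moment; what a row does not reach only later rows make up. A row lasts 1/8 s, in which the tool goes at most 62.5 mm and 10.7 degrees, less where a joint would pass 70% of its speed; a pose out of reach is approached as far as the arm can. A call with a gripper value outside its range is refused whole. The fingers move at their own pace and stop on an object; FORCE is the grip in N (left out, the last holds). Time passes only in rows, so rows that repeat a pose let the fingers close. It gives the time, the measured TCP pose, the force, the opening and the grip force at its end, in the units of the state.
- status.get_state(): the state, without advancing time (a new reading comes with each control period).
- optics.grab_frame(name): name is "scene" or "top" or "wrist"; returns a dict with "color" (384x512x3 uint8, red, green, blue), "mtx" (3x3 intrinsics, pixels), "k1" (the pictures are not rectified: a ray, as slopes to the right and down, at radius r is drawn at 1 + k1 r^2 times it, then the intrinsics apply), "cam_to_world" (4x4, takes a point from camera to world coordinates). Camera axes: x right, y down, z forward; pixel columns grow to the right and rows downward; lengths in m; the calibration is good to about 2 mm. A picture is of the moment at which its call begins. There is no depth.
- order.job_done(): hands the job in; it is judged then, once.
The state is a dict: "t": time; "q": joint angles; "qd": joint speeds; "joint_efforts": joint torques, N m; "eef_pos": TCP position; "ee_rot": TCP orientation; "force": force on the tool from outside, world axes, zero at the start; "moment": the same for the moment, N m; "width": finger opening in m; "gripper_force": force on a finger pad.
Only numpy, scipy, OpenCV 4.12 (cv2) and the standard library are available. Lean on these libraries where they do the work, as an engineer would, in place of code of your own. Each camera call takes 0.05 s, during which the arm holds its last target. There are 200 camera calls.

## Task

Open the red threading-set case: raise its lid past the balance point and let it come to rest leaning back on its stop, never letting it bang. Then pull the tap wrench out from under the bench shelf by the handle that sticks out, lay it on the bench and let go, and take it again round its middle to carry it over and lower it, not drop it, flat into its long nest in the front of the case, either way round. Leave the lid standing open, let go of the wrench and leave the other things on the bench as they are.

Things in the scene. Friction and masses are not known exactly. Their poses are not given: they have to be found in the camera images.
- lid (a joint): Lid of the red steel threading-set case, hinge angle in rad: 0 shut, 1.92 leaning back on its stop. It weighs about 0.45 kg; below about 1.47 it falls shut, above that it falls back to the stop and stays. The hinge turns freely with slight damping.
- lid_tab (a point): Point in the steel hasp tab at the middle of the lid's front edge, mid-thickness, 12 mm from its outer end. Tab 40 mm wide (along y, the hinge), 32 mm long, 8 mm thick; shut, it sticks out level towards the robot, 46 mm above the bench, free below and beside. Axes turn with the lid: x to the hinge, z the outer face. It lies 203 mm from the hinge axis along x and 5 mm along z.
- lid_hinge (a point): Middle of the lid's hinge axis, on the rear top edge of the case, 40 mm above the bench; y along the hinge, x horizontally to the rear (away from the tab), z up; it does not turn with the lid.
- case: The fixed case: 180 mm (x) by 336 mm (y), walls 3 mm thick and 40 mm high; origin on the bench under its middle, x to the rear, y along its length. The lid's hinge is 91 mm behind the origin, the nest line 30 mm in front of it. Dies and taps lie on a grey terrace along the rear, its top 29 mm above the bench.
- nest (a point): Middle of the wrench's nest, on its black floor, 15 mm above the bench; x to the rear, y along the nest, z up. The handles lie between sloping grey saddles, 61 to 153 mm either side of the middle: gap 17 mm at the floor, 32 mm at the top, 21 mm up. Between the saddles is open space for the body and fingers, 57 mm free to the front wall, 60 mm to the terrace. 330 mm long between end walls.
- wrench_mid (a point): Centre of the 0.4 kg steel tap wrench, 8 mm above what it lies on. x along it: body 80 mm long, 28 wide (y), 16 high (z), and at each end an equal round handle 12 mm thick, 110 mm long, on the same centre line; 300 mm over all. It starts on the bench, one handle sticking out 95 to 112 mm from under the shelf's front edge, the rest beneath it.
- riser: Fixed bench shelf on four legs, with tins and a bin of fittings on it; origin on the bench under its middle. 240 mm deep (x), 380 mm wide (y); the board's underside is 115 mm, its top 133 mm above the bench. Its front edge is at x = -120 mm, and -x points out of its open front, where the wrench's handle sticks out.
- oil_can: Loose red oil can with a spout, 72 mm across, 85 mm high without the spout; origin under its centre. Bystander.
- spray_can: Loose blue spray can, 54 mm across, 160 mm high; origin under its centre. Bystander.
- tape_roll: Loose roll of pale tape lying flat, 100 mm across, 24 mm high; origin under its centre. Bystander.
- flange: Loose dark steel pipe flange, 110 mm across, 34 mm high; origin under its centre. Bystander.
- spanner: Loose spanner lying flat, 160 mm long; origin under its middle, along its x. Bystander.
- jaw_block: Loose wooden block, 55 x 40 x 35 mm; origin under its centre. Bystander near the wrench.
- tube_end: Loose tube offcut standing on end, 34 mm across, 85 mm high; origin under its centre. Bystander near the wrench.

How it is judged:
On the way, in this order (a step that is already met when the one before it is completed fails the run):
1. the lid leans back on its stop by itself, not touched by the robot (value of joint lid above 1.85 rad and contact force between each of the arm, the fingers and case below 0.1 N), for 0.2 s.
2. the wrench lies on the bench, let go, its middle at least 40 mm out from under the shelf's front edge (x of wrench_mid in the frame of riser below -0.16 m and height (world z) of wrench_mid below 0.014 m and contact force between the fingers and tap_wrench below 0.1 N and linear speed of tap_wrench below 0.02 m/s), for 0.2 s.
3. the wrench is off the bench, held within 45 mm of its middle (height (world z) of wrench_mid above 0.035 m and contact force between the fingers and tap_wrench above 1 N and distance between the grasp point and wrench_mid below 0.045 m), for 0.2 s.
At the end, for the whole second after the job is handed in: The tap wrench lies flat and at rest in its nest, let go: its centre within 9 mm of the nest line across and 22 mm of the middle along it, 4 to 12 mm above the nest floor, along the nest and level within 0.09 rad, either way round; the lid leans open on its stop (over 1.85 rad) (x of wrench_mid in the frame of nest between -0.009 and 0.009 m and y of wrench_mid in the frame of nest between -0.022 and 0.022 m and z of wrench_mid in the frame of nest between 0.004 and 0.012 m and angle between the x axis of wrench_mid and the y axis of nest, either way round below 0.09 rad and angle between the z axis of wrench_mid and the z axis of nest, either way round below 0.09 rad and linear speed of tap_wrench below 0.02 m/s and contact force between the fingers and tap_wrench below 0.1 N and value of joint lid above 1.85 rad); the robot touches nothing.
It fails at once if the lid bangs: it swings faster than 5 rad/s either way (velocity of joint lid above 5 rad/s or velocity of joint lid below -5 rad/s).
It fails at once if the wrench is dropped: it moves faster than 0.6 m/s while no finger touches it (linear speed of tap_wrench above 0.6 m/s and contact force between the fingers and tap_wrench below 0.01 N).
It fails at once if a bystander is moved by more than 30 mm (distance of any of oil_can, spray_can, tape_roll, flange, spanner, jaw_block, tube_end from where it was at the start of the episode above 0.03 m).
It also fails if it takes over 64 s, if anything falls off the work surface, if the arm or the gripper's body presses on something with over 40 N, if the wrist force passes 120 N, or if a joint passes its speed limit or range.

## Working session

There is one attempt and no reset: what is moved stays moved. The work goes in short steps, Python scripts to look and compute and a shell command to move; the robot and the scene stay as the last step left them, time stands still between calls to the robot, and variables do not carry over. Pictures are saved under pics/ and viewed, at most 13 in all, crops included, and the job is handed in when it is done.

```bash
mkdir -p pics
python3 - <<'E'
from station import status, optics, arm
import cv2,numpy as np
print(status.get_state()); print(arm.tip_reach)
for n in ("scene","top"):
    f=optics.grab_frame(n); np.savez(f"pics/{n}0.npz",**f)
    print(n,f["mtx"].tolist(),f["k1"],np.round(f["cam_to_world"],3).tolist())
    cv2.imwrite(f"pics/{n}0.png",cv2.resize(f["color"][:,:,::-1],(800,600)))
E
```

```text
{'t': 0.0, 'q': array([-8.46901570e-01,  3.59420584e-01,  1.10712990e-02, -3.21110612e-04,
       -1.22410530e+00, -2.88099548e-01]), 'qd': array([ 1.74290465e-03,  6.14633439e-04,  7.15785692e-05, -8.09415400e-04,
       -2.45274559e-03, -3.52013991e-05]), 'joint_efforts': array([-1.94136970e-03, -5.82721639e+01,  2.93046427e+01,  6.99693784e+00,
        6.68291192e-03, -1.76779972e-04]), 'eef_pos': array([ 0.28471548, -0.61151022,  0.23961152]), 'ee_rot': array([ 3.13991697e+00, -1.81781646e-04, -2.70590665e+00]), 'force': array([ 0.0614766 , -0.05858221,  0.20496765]), 'moment': array([ 0.05397934, -0.00868545, -0.01402512]), 'gripper_force': 0.0, 'width': 0.08772869711036617}
0.014
scene [[401.47977664016923, 0.0, 264.783726955646], [0.0, 401.47977664016923, 194.6227137579935], [0.0, 0.0, 1.0]] -0.07217671401165843 [[0.322, 0.701, -0.636, 1.242], [0.947, -0.252, 0.2, -0.1], [-0.02, -0.667, -0.745, 0.844], [0.0, 0.0, 0.0, 1.0]]
top [[361.05730308579683, 0.0, 254.54141429098223], [0.0, 361.05730308579683, 189.96446469125877], [0.0, 0.0, 1.0]] -0.08261238049256495 [[0.021, -0.992, 0.124, 0.441], [-0.999, -0.018, 0.029, 0.105], [-0.026, -0.125, -0.992, 1.036], [0.0, 0.0, 0.0, 1.0]]
```

View pics/top0.png

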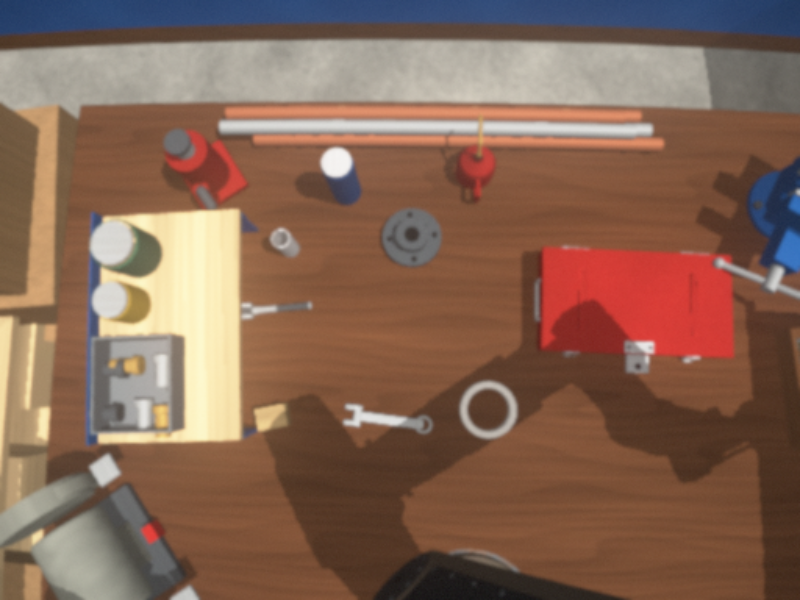

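View pics/scene0.png

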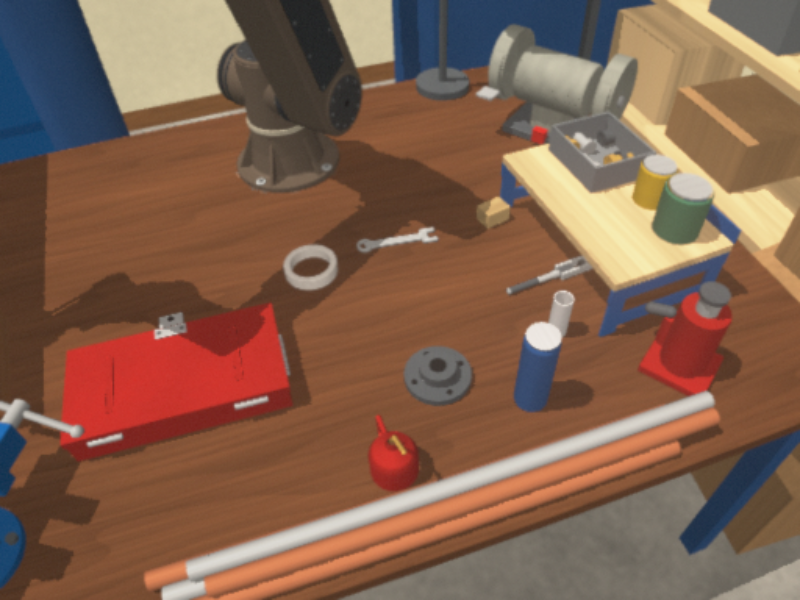

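The top view shows the case at (540-734, 247-357) with its tab at (638,357). The wrench handle runs from (243,311) to (310,305), the shelf front edge is at x≈241, the block is at (272,416) and the tube at (285,242). The scene view shows the same layout, with the handle pointing towards the case.

```bash
cat > h.py <<'E'
import cv2,numpy as np
def plane(f,px,z):
    """pixels (full-res) -> world points on height z"""
    px=np.array(px,float).reshape(-1,1,2)
    k=np.array([float(f["k1"]),0,0,0,0])
    u=cv2.undistortPoints(px,f["mtx"],k).reshape(-1,2)
    T=f["cam_to_world"]; d=np.c_[u,np.ones(len(u))]@T[:3,:3].T
    o=T[:3,3]; return o+d*((z-o[2])/d[:,2])[:,None]
def proj(f,P):
    P=np.array(P,float).reshape(-1,3);M=np.linalg.inv(f["cam_to_world"])
    k=np.array([float(f["k1"]),0,0,0,0])
    return cv2.projectPoints(P,cv2.Rodrigues(M[:3,:3])[0],M[:3,3],f["mtx"],k)[0].reshape(-1,2)
def blobs(mask,x0,y0,x1,y1,minA=15):
    m=np.zeros(mask.shape[:2],np.uint8); m[y0:y1,x0:x1]=mask[y0:y1,x0:x1]
    cs,_=cv2.findContours(m.astype(np.uint8),cv2.RETR_EXTERNAL,cv2.CHAIN_APPROX_NONE)
    return sorted([c for c in cs if cv2.contourArea(c)>minA],key=cv2.contourArea,reverse=True)
E
python3 - <<'E'
from h import *
np.set_printoptions(precision=4,suppress=True)
for n in("top","scene"):
    f=dict(np.load(f"pics/{n}0.npz")); hsv=cv2.cvtColor(f["color"],cv2.COLOR_RGB2HSV); H,S,V=cv2.split(hsv)
    s=.64
    red=((H<8)|(H>172))&(S>170)&(V>60)
    roi=(330,150,490,240) if n=="top" else (30,190,190,300)
    c=blobs(red,*roi)[0]; r=cv2.minAreaRect(c); b=cv2.boxPoints(r)
    q=cv2.approxPolyDP(cv2.convexHull(c),6,True).reshape(-1,2)
    print(n,"case box",b.tolist(),plane(f,b,.05)); print("poly",q.tolist(),plane(f,q,.05))
    grey=(S<90)&(V>70)
    roi=(395,215,422,241) if n=="top" else (97,198,122,220)
    for c in blobs(grey,*roi)[:2]:
        b=cv2.boxPoints(cv2.minAreaRect(c)); print("tab",b.tolist(),plane(f,b,.05))
    roi=(155,188,202,208) if n=="top" else (322,160,380,190)
    for c in blobs(grey,*roi)[:2]:
        b=cv2.boxPoints(cv2.minAreaRect(c)); print("wrench",cv2.contourArea(c),b.tolist(),plane(f,b,.008))
f=dict(np.load("pics/top0.npz"))
print("riser front edge",plane(f,np.array([[241,211],[243,440]])*.64,.133))
print("tube,base/block",plane(f,np.array([[290,250]])*.64,.0),plane(f,np.array([[272,416]])*.64,.035))
E
```

```text
top case box [[342.6927795410156, 223.98818969726562], [345.2585144042969, 157.2791748046875], [471.4948425292969, 162.13442993164062], [468.9291076660156, 228.84344482421875]] [[ 0.4755 -0.1079  0.05  ]
 [ 0.6606 -0.1168  0.05  ]
 [ 0.6546 -0.4779  0.05  ]
 [ 0.4669 -0.4605  0.05  ]]
poly [[347, 159], [458, 163], [468, 178], [469, 227], [346, 223]] [[ 0.6558 -0.1216  0.05  ]
 [ 0.6512 -0.4378  0.05  ]
 [ 0.609  -0.4648  0.05  ]
 [ 0.4719 -0.4609  0.05  ]
 [ 0.4783 -0.1169  0.05  ]]
tab [[400.0, 218.0], [418.0, 218.0], [418.0, 239.0], [400.0, 239.0]] [[ 0.4942 -0.2659  0.05  ]
 [ 0.495  -0.3163  0.05  ]
 [ 0.4377 -0.3147  0.05  ]
 [ 0.4371 -0.2647  0.05  ]]
wrench 235.5 [[155.0, 193.0], [199.0, 193.0], [199.0, 204.0], [155.0, 204.0]] [[0.5556 0.4241 0.008 ]
 [0.558  0.295  0.008 ]
 [0.5262 0.2937 0.008 ]
 [0.5236 0.4224 0.008 ]]
scene case box [[24.870201110839844, 227.54180908203125], [173.37353515625, 193.00616455078125], [189.48434448242188, 262.28271484375], [40.98101806640625, 296.818359375]] [[ 0.4629 -0.5052  0.05  ]
 [ 0.4757 -0.1161  0.05  ]
 [ 0.7051 -0.1192  0.05  ]
 [ 0.6
[... 376 characters left out ...]
42382812]] [[ 0.4424 -0.3197  0.05  ]
 [ 0.4448 -0.2656  0.05  ]
 [ 0.4942 -0.2622  0.05  ]
 [ 0.4917 -0.3147  0.05  ]]
wrench 350.0 [[321.8219299316406, 181.19178771972656], [375.3013610839844, 161.13697814941406], [379.2876892089844, 171.76710510253906], [325.8082580566406, 191.82191467285156]] [[0.535  0.2958 0.008 ]
 [0.5131 0.4821 0.008 ]
 [0.5572 0.4707 0.008 ]
 [0.5766 0.2894 0.008 ]]
wrench 31.5 [[354.0, 186.0], [367.0, 186.0], [367.0, 189.0], [354.0, 189.0]] [[0.5833 0.3741 0.008 ]
 [0.5958 0.409  0.008 ]
 [0.6061 0.4034 0.008 ]
 [0.5937 0.3688 0.008 ]]
riser front edge [[0.6939 0.3964 0.133 ]
 [0.3198 0.373  0.133 ]]
tube,base/block [[0.6561 0.3404 0.    ]] [[0.3503 0.3517 0.035 ]]
```

```bash
cat >> h.py <<'E'
def go(P,yaw=None):
    """tool-frame shift (mm) and tool-z turn for the TCP to reach world P"""
    from station import status
    from scipy.spatial.transform import Rotation as R
    s=status.get_state(); r=R.from_euler("xyz",s["ee_rot"])
    d=r.inv().apply(np.array(P)-s["eef_pos"])*1000
    t=0 if yaw is None else -((yaw-s["ee_rot"][2]+np.pi/2)%np.pi-np.pi/2)
    return np.round(d,1),round(t,3)
E
python3 -c "
from h import *
print(go([.452,-.290,.14],-3.160))"
```

```text
(array([-287.4,  220.7,  100. ]), np.float64(0.454))
```

```bash
python3 -m jog '[[1,[-48,37,0],0.15],[1,[-96,74,0],0.3],[1,[-144,110,20],0.45],[1,[-192,147,40],0.454],[1,[-240,184,70],0.454],[1,[-287,221,100],0.454],[1,[-287,221,100],0.454],[1,[-287,221,100],0.454]]' 15
python3 - <<'E'
from h import *
from station import optics,status
f=optics.grab_frame("wrist"); np.savez("pics/w1.npz",**f); cv2.imwrite("pics/w1.png",f["color"][:,:,::-1])
print(np.round(f["cam_to_world"],3),proj(f,[[.452,-.29,.046]]))
E
```

```text
t: 1.1
eef_pos: [0.4519, -0.2899, 0.1403]
ee_rot: [3.142, -0.001, 3.125]
force: [-0.3, -0.5, 0.5]
width: 0.088
gripper_force: 0.0
[[ 0.015  0.965  0.261  0.381]
 [ 1.    -0.015 -0.003 -0.289]
 [ 0.001  0.261 -0.965  0.285]
 [ 0.     0.     0.     1.   ]] [[251.69569097 199.31534462]]
```

View pics/w1.png

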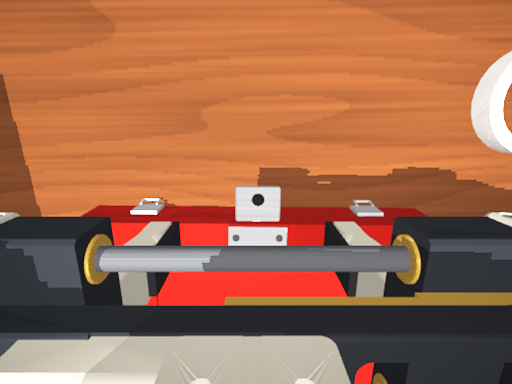

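The wrist view shows the tab at columns 236–280, rows 186–220, centred near (258,203); the case front edge is at row 207–222.

Run:
```python
from h import *
f=dict(np.load("pics/w1.npz")); np.set_printoptions(precision=4,suppress=True)
print(plane(f,[[236,186.5],[280,186.5],[236,220],[280,220],[258,200]],.05), plane(f,[[100,207],[415,207.]],.05))
print(go([.452,-.29,.05],np.pi-.019))
```

```text
[[ 0.439  -0.3034  0.05  ]
 [ 0.4396 -0.2653  0.05  ]
 [ 0.4699 -0.3043  0.05  ]
 [ 0.4705 -0.265   0.05  ]
 [ 0.4515 -0.2845  0.05  ]] [[ 0.4558 -0.4238  0.05  ]
 [ 0.4601 -0.146   0.05  ]]
(array([-0.1,  0.7, 90.8]), np.float64(0.002))
```

```bash
python3 -m jog '[[1,[0,3,45],0],[1,[0,3,90],0],[1,[0,3,90],0],[-1,[0,3,90],0],[-1,[0,3,90],0],[-1,[0,3,90],0],[-1,[0,3,90],0],[-1,[0,3,90],0]]' 15
python3 - <<'E'
from h import *
th=np.arange(0,1.93,.16)
x=-.203*np.cos(th)+.005*np.sin(th)+.203; z=.203*np.sin(th)+.005*np.cos(th)-.005
print(np.c_[th,-x*1000,-z*1000].round(1).tolist())
E
```

```text
t: 2.15
eef_pos: [0.4519, -0.2871, 0.0508]
ee_rot: [3.141, 0.0, 3.123]
force: [1.3, 24.9, 9.5]
width: 0.0434
gripper_force: 12.4
[[0.0, -0.0, -0.0], [0.2, -3.4, -32.3], [0.3, -11.9, -63.6], [0.5, -25.2, -93.2], [0.6, -43.2, -120.2], [0.8, -65.2, -144.1], [1.0, -90.7, -164.2], [1.1, -119.1, -179.9], [1.3, -149.6, -190.9], [1.4, -181.5, -196.9], [1.6, -213.9, -197.8], [1.8, -246.1, -193.4], [1.9, -277.2, -184.0]]
```

```bash
python3 -m jog '[[-1,[0,2,0],0],[-1,[0,4,0],0],[-1,[0,4,0],0],[-1,[0,4,0],0]]'
```

```text
t: 2.65
eef_pos: [0.452, -0.2849, 0.0507]
ee_rot: [-3.14, 0.0, 3.124]
force: [-0.7, -10.0, -1.5]
width: 0.0395
gripper_force: 15.0
```

```bash
python3 -m jog '[[-1,[0,-1,0],0],[-1,[-1,-1,-16],0],[-1,[-3,-1,-32],0],[-1,[-7,-1,-48],0],[-1,[-12,-1,-64],0],[-1,[-18,-1,-79],0],[-1,[-25,-1,-93],0],[-1,[-34,-1,-107],0],[-1,[-43,-1,-120],0],[-1,[-43,-1,-120],0]]' 15
python3 - <<'E'
from h import *
from station import optics
f=optics.grab_frame("scene"); cv2.imwrite("pics/s2.png",f["color"][:,:,::-1])
E
```

```text
t: 3.9
eef_pos: [0.4948, -0.286, 0.1711]
ee_rot: [-3.14, -0.0, 3.124]
force: [-2.6, -7.5, -0.2]
width: 0.04
gripper_force: 15.0
```

View pics/s2.png

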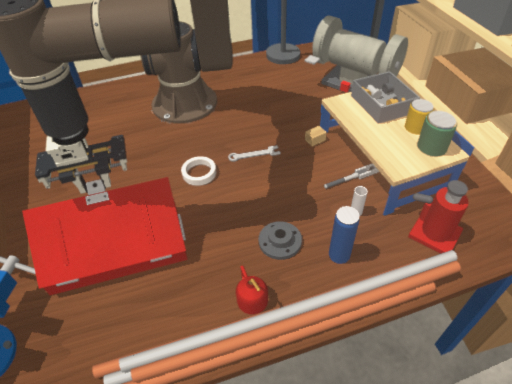

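The scene view shows the fingers holding the tab near (97,190), with the lid lifting. I'll continue along the arc.

```bash
python3 -m jog '[[-1,[-10.5,0,-12.5],0],[-1,[-22,0,-24],0],[-1,[-34.5,0,-34.6],0],[-1,[-47.7,0,-44],0],[-1,[-61.5,0,-52.6],0],[-1,[-76,0,-60],0],[-1,[-91,0,-66],0],[-1,[-106.5,0,-71],0],[-1,[-122.5,0,-74.5],0],[-1,[-138.5,0,-77],0],[-1,[-154.7,0,-78],0],[-1,[-171,0,-78],0],[-1,[-187,0,-76.3],0],[-1,[-203,0,-73.5],0],[-1,[-203,0,-73.5],0]]'
python3 - <<'E'
from h import *
from station import optics
f=optics.grab_frame("scene"); cv2.imwrite("pics/s3.png",f["color"][:,:,::-1])
E
```

```text
t: 5.82
eef_pos: [0.6997, -0.2911, 0.2451]
ee_rot: [-3.138, 0.003, 3.124]
force: [1.4, -7.7, 6.4]
width: 0.0396
gripper_force: 15.0
```

View pics/s3.png

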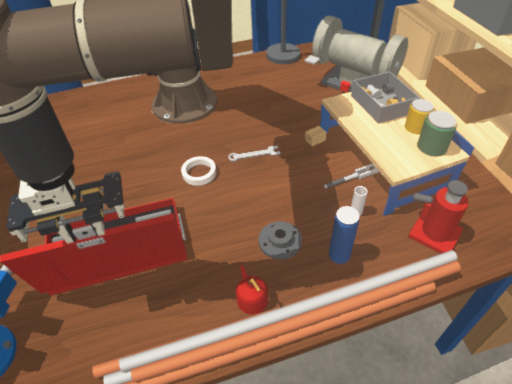

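The lid has passed vertical and is still held at (90,240). I'll ease it to the stop and release.

```bash
python3 -m jog '[[-1,[-8,0,2],0],[-1,[-16,0,4],0],[-1,[-23,0,7],0],[-1,[-28,0,9],0],[-1,[-28,0,9],0],[-1,[-28,0,9],0]]'
```

```text
t: 6.62
eef_pos: [0.7273, -0.2918, 0.2372]
ee_rot: [-3.138, 0.005, 3.123]
force: [2.9, -8.0, 7.1]
width: 0.04
gripper_force: 15.0
```

```bash
python3 -m jog '[[-0.05,[0,0,0],0],[1,[0,0,0],0],[1,[0,0,0],0],[1,[0,0,0],0],[1,[5,0,-30],0],[1,[25,0,-60],0],[1,[55,0,-65],0],[1,[110,0,-65],0],[1,[165,0,-65],0],[1,[165,0,-65],0]]'
python3 - <<'E'
from h import *
from station import optics
f=optics.grab_frame("scene"); cv2.imwrite("pics/s4.png",f["color"][:,:,::-1])
for n in("wrist","top"):
  f=optics.grab_frame(n); np.savez(f"pics/{n}4.npz",**f); cv2.imwrite(f"pics/{n}4.png",f["color"][:,:,::-1])
E
```

```text
t: 7.88
eef_pos: [0.5576, -0.2862, 0.3015]
ee_rot: [3.141, 0.001, 3.123]
force: [1.4, -0.7, 0.3]
width: 0.0875
gripper_force: 0.0
```

View pics/top4.png

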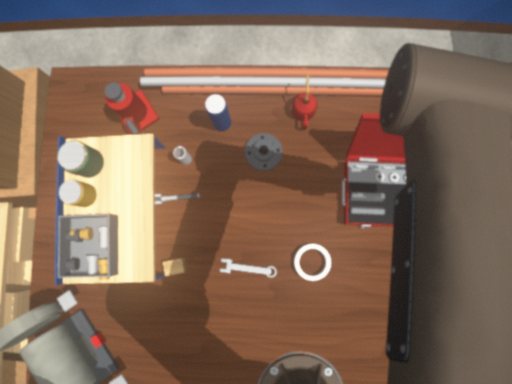

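The lid stands open at (375,135), with the tray visible below it. The wrench handle is at (155–199, 195–199), the tube at (182,155) and the block at (174,267). Next I'll measure the handle, tube and shelf edge more closely.

Run:
```python
from h import *
np.set_printoptions(precision=4,suppress=True)
f=dict(np.load("pics/top4.npz")); H,S,V=cv2.split(cv2.cvtColor(f["color"],cv2.COLOR_RGB2HSV))
c=blobs((S<100)&(V>80),157,185,206,210)[0].reshape(-1,2)
print("handle cols",c[:,0].min(),c[:,0].max())
for u in range(158,c[:,0].max()+1,4):
    v=c[c[:,0]==u,1]; print(u,v.min(),v.max(),plane(f,[[u,v.mean()]],.008)[0])
for c in blobs((S<80)&(V>60),168,140,195,170)[:2]:
    print("tube",c.reshape(-1,2).min(0),c.reshape(-1,2).max(0),cv2.minEnclosingCircle(c))
y=(H>12)&(H<32)&(S>60)&(V>170)
for r in (150,170,190,215,250,275):
    u=np.where(y[r,60:165])[0].max()+60; print("edge",r,u,plane(f,[[u+.5,r]],.133)[0])
im=f["color"][130:280,140:240][:,:,::-1]; cv2.imwrite("pics/crop4.png",cv2.resize(im,None,fx=5,fy=4.0,interpolation=cv2.INTER_CUBIC)[:600])
```

```text
handle cols 157 199
158 193 204 [0.5397 0.4144 0.008 ]
162 195 203 [0.5385 0.4025 0.008 ]
166 195 201 [0.5417 0.3908 0.008 ]
170 195 200 [0.5433 0.3791 0.008 ]
174 195 200 [0.5436 0.3674 0.008 ]
178 195 199 [0.5452 0.3557 0.008 ]
182 194 198 [0.5484 0.3442 0.008 ]
186 194 198 [0.5486 0.3325 0.008 ]
190 194 198 [0.5488 0.3208 0.008 ]
194 193 198 [0.5505 0.3092 0.008 ]
198 193 197 [0.5521 0.2977 0.008 ]
tube [172 145] [191 164] ((182.0, 155.0), 10.63024616241455)
edge 150 153 [0.6539 0.3959 0.133 ]
edge 170 154 [0.6012 0.3901 0.133 ]
edge 190 154 [0.5494 0.3871 0.133 ]
edge 215 154 [0.4856 0.3836 0.133 ]
edge 250 154 [0.3978 0.3792 0.133 ]
edge 275 154 [0.336  0.3763 0.133 ]
```

View pics/crop4.png

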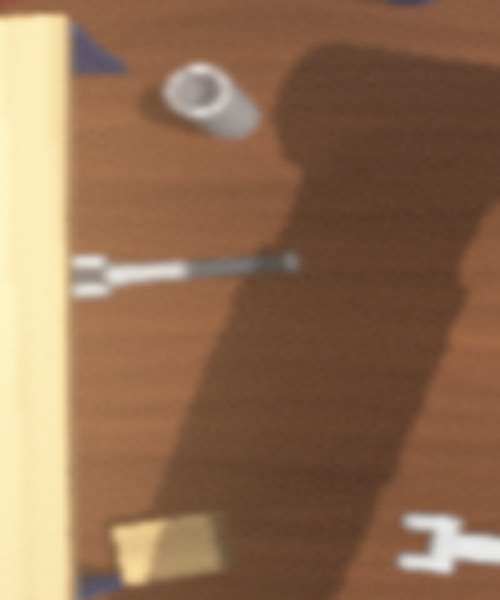

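The crop shows the handle from (75,275) to (295,262), with the tube's rim centred at (197,90) in crop pixels. The tube is close to where the gripper's body will be, so I'll check the clearance.

Run:
```python
from h import *
from station import status
np.set_printoptions(precision=4,suppress=True)
f=dict(np.load("pics/top4.npz"));g=dict(np.load("pics/scene0.npz"))
print("tube",plane(f,[[179.4,152.5]],.085),plane(g,[[360,190]],.085))
print("tube foot (scene)",plane(g,[[357.5,213.]],0), "block top",plane(f,[[140+168/5,130+548/4]],.035))
print("handle tip scene",plane(g,[[510*.64,290*.64]],.008))
t=plane(f,[[179.4,152.5]],.085)[0]
for yg in(.300,.305,.312,.318):
  for yaw in(-1.46,-1.6,-1.7):
    G=np.array([.552-.111*(yg-.2977),yg]);X=np.array([np.cos(yaw),np.sin(yaw)]);Y=np.array([np.sin(yaw),-np.cos(yaw)])
    d=t[:2]-G; a=np.abs([d@X,d@Y])-[.039,.0965]; print(yg,yaw,"clear",np.linalg.norm(np.maximum(a,0))-.017, a)
print(status.get_state()["q"])
```

```text
tube [[0.659  0.3391 0.085 ]] [[0.6617 0.3385 0.085 ]]
tube foot (scene) [[0.6698 0.3416 0.    ]] block top [[0.3482 0.353  0.035 ]]
handle tip scene [[0.5553 0.3009 0.008 ]]
0.3 -1.46 clear -0.0026024852055768904 [-0.012   0.0144]
0.3 -1.6 clear -0.006924159724547576 [0.0032 0.0095]
0.3 -1.7 clear -0.002565354439594752 [0.0136 0.0048]
0.305 -1.46 clear -0.0026037371629837047 [-0.017   0.0144]
0.305 -1.6 clear -0.006758511029700945 [-0.0017  0.0102]
0.305 -1.7 clear -0.006414637544418419 [0.0087 0.006 ]
0.312 -1.46 clear -0.0026054899033534223 [-0.024   0.0144]
0.312 -1.6 clear -0.005777445684028756 [-0.0087  0.0112]
0.312 -1.7 clear -0.00910999806577045 [0.0019 0.0077]
0.318 -1.46 clear -0.0026069922522416328 [-0.0301  0.0144]
0.318 -1.6 clear -0.004936532530595311 [-0.0147  0.0121]
0.318 -1.7 clear -0.007905442050085601 [-0.004   0.0091]
[-0.1624  0.254  -0.0002 -0.0001 -1.3156 -1.4264]
```

```bash
python3 -m jog '[[1,[3,60,0],-0.17],[1,[6,120,0],-0.34],[1,[9,180,0],-0.51],[1,[13,240,0],-0.68],[1,[16,300,0],-0.85],[1,[19,360,0],-1.02],[1,[22,420,0],-1.19],[1,[25,480,0],-1.36],[1,[28,540,20],-1.53],[1,[32,600,50],-1.66],[1,[32,600,90],-1.66],[1,[32,600,140],-1.66],[1,[32,600,140],-1.66],[1,[32,600,140],-1.66]]'
python3 - <<'E'
from h import *
from station import optics
f=optics.grab_frame("wrist"); np.savez("pics/w5.npz",**f); cv2.imwrite("pics/w5.png",f["color"][:,:,::-1])
print(go([.537,.318,.020],-1.5),proj(f,[[.552,.2977,.008]]))
E
```

```text
t: 9.78
eef_pos: [0.5411, 0.315, 0.1615]
ee_rot: [-3.14, 0.0, -1.499]
force: [0.7, -0.3, 0.1]
width: 0.0876
gripper_force: 0.0
(array([ -3. ,   4.4, 142.2]), np.float64(0.001)) [[242.10553097 166.20535495]]
```

View pics/w5.png

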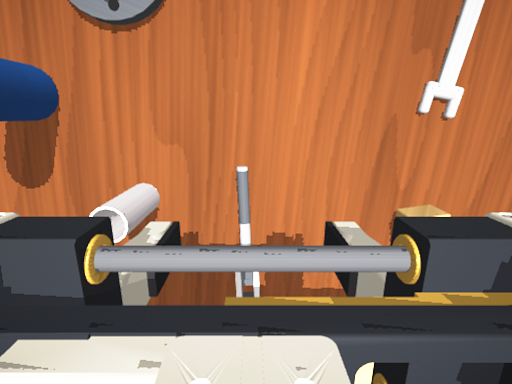

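The handle tip is at (242,167), matching the prediction, with the tube at left (125,215). I'll descend, offset away from the tube, and close.

```bash
python3 -m jog '[[1,[-3,4,50],0],[1,[-3,4,90],0],[1,[-3,4,125],0],[1,[-3,4,143],0],[1,[-3,4,143],0],[0,[-3,4,143],0],[-0.4,[-3,4,143],0],[-0.7,[-3,4,143],0],[-1,[-3,4,143],0],[-1,[-3,4,143],0],[-1,[-3,4,143],0],[-1,[-3,4,143],0]]' 25
```

```text
t: 11.32
eef_pos: [0.5357, 0.3168, 0.0171]
ee_rot: [-3.141, 0.0, -1.5]
force: [0.5, -0.2, -0.0]
width: 0.0234
gripper_force: 0.4
```

```bash
python3 -m jog '[[-1,[0,0,0],0],[-1,[0,0,0],0],[-1,[0,0,0],0],[-1,[0,0,0],0],[-1,[0,0,0],0]]' 25
```

```text
t: 11.95
eef_pos: [0.5358, 0.3169, 0.0171]
ee_rot: [-3.141, 0.0, -1.5]
force: [2.7, -0.0, -1.0]
width: 0.0115
gripper_force: 24.8
```

```bash
python3 -m jog '[[-1,[8,0,0],0],[-1,[24,1,0],0],[-1,[44,2,0],0],[-1,[64,3,0],0],[-1,[84,4,0],0],[-1,[104,5,0],0],[-1,[124,6,0],0],[-1,[144,7,0],0],[-1,[164,8,0],0],[-1,[176,8,0],0],[-1,[180,8,0],0],[-1,[180,8,0],0],[-0.5,[180,8,0],0],[0,[180,8,0],0],[0,[180,8,0],0],[0,[180,8,0],0]]'; python3 -m jog '[[0,[0,0,-40],0],[0,[0,0,-90],0],[0.4,[40,0,-140],0],[1,[90,0,-140],0],[1,[120,0,-140],0],[1,[120,0,-140],0]]';  python3 - <<'E'
from h import *
from station import optics
for n in("wrist","top"):
  f=optics.grab_frame(n); np.savez(f"pics/{n}6.npz",**f)
  cv2.imwrite(f"pics/{n}6.png",f["color"][:,:,::-1])
a=[cv2.imread(f"pics/{n}6.png") for n in("wrist","top")]
cv2.imwrite("pics/both6.png",np.hstack([a[0][:,80:480],a[1][:,:400]]))
E
```

```text
t: 13.95
eef_pos: [0.5403, 0.1369, 0.017]
ee_rot: [3.141, -0.0, -1.5]
force: [-0.1, -0.6, 0.4]
width: 0.0421
gripper_force: 0.0
t: 14.7
eef_pos: [0.5487, 0.0153, 0.1572]
ee_rot: [-3.141, 0.0, -1.502]
force: [-0.4, 0.2, 0.2]
width: 0.0779
gripper_force: 0.0
```

View pics/both6.png

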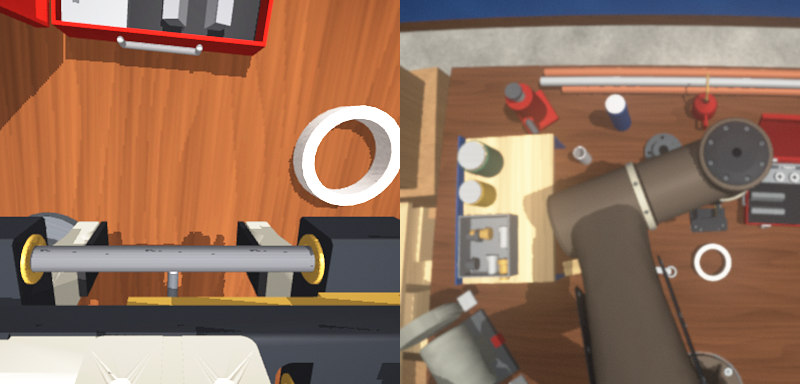

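The arm hides the wrench from the top camera, so I'll use the scene camera.

Run:
```python
from h import *
from station import optics
np.set_printoptions(precision=4,suppress=True)
f=optics.grab_frame("scene"); np.savez("pics/scene7.npz",**f)
p=proj(f,[[.548,.115,.008],[.535,.265,.008],[.52,.415,.008]]);print(p)
x0,y0=(p.min(0)-[40,45]).astype(int);x1,y1=(p.max(0)+[30,40]).astype(int);print(x0,y0,x1,y1)
im=f["color"][y0:y1,x0:x1,::-1]; k=min(800/(x1-x0),600/(y1-y0)); print(k)
cv2.imwrite("pics/s7.png",cv2.resize(im,None,fx=k,fy=k,interpolation=cv2.INTER_CUBIC)[:600,:800])
```

```text
[[263.6742 200.4585]
 [311.9487 183.8225]
 [356.4976 167.9052]]
223 122 386 240
4.9079754601226995
```

View pics/s7.png

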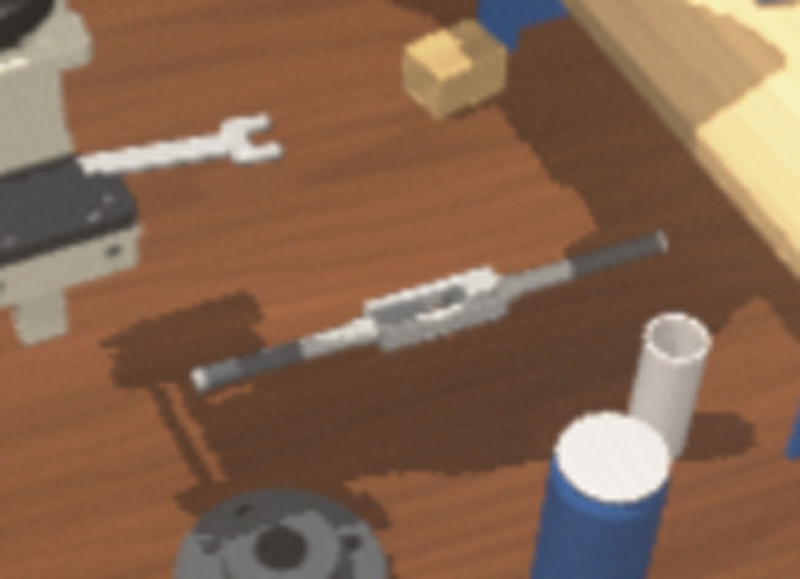

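The wrench lies free on the bench. Its ends are at crop (200,380) and (662,242), and its body is centred at about (437,307).

Run:
```python
from h import *
np.set_printoptions(precision=4,suppress=True)
f=dict(np.load("pics/scene7.npz")); k=4.90798
c=lambda *a:[[223+x/k,122+y/k] for x,y in a]
e=plane(f,c((198,380),(664,241)),.008); print(e,np.linalg.norm(e[1]-e[0]),e.mean(0)); 
print("body",plane(f,c((437,308)),.010))
u=e[1]-e[0]; yaw=np.arctan2(-u[1],-u[0]); print("yaw",yaw)
m=e.mean(0); print(go([m[0],m[1],.12],yaw));
```

```text
[[0.5441 0.1153 0.008 ]
 [0.5338 0.4137 0.008 ]] 0.2985431963081509 [0.539  0.2645 0.008 ]
body [[0.5401 0.2629 0.01  ]]
yaw -1.5363019093406667
(array([-247.3,   -7.6,   37. ]), np.float64(0.037))
```

```bash
python3 -m jog '[[1,[-60,-2,0],0.01],[1,[-120,-4,0],0.02],[1,[-180,-6,0],0.035],[1,[-230,-7,10],0.035],[1,[-247,-8,50],0.035],[1,[-247,-8,95],0.035],[1,[-247,-8,125],0.035],[1,[-247,-8,139],0.035],[1,[-247,-8,139],0.035],[0,[-247,-8,139],0.035],[-0.3,[-247,-8,139],0.035],[-1,[-247,-8,139],0.035],[-1,[-247,-8,139],0.035],[-1,[-247,-8,139],0.035],[-1,[-247,-8,139],0.035],[-1,[-247,-8,139],0.035],[-1,[-247,-8,139],0.035],[-1,[-247,-8,139],0.035]]' 40
```

```text
t: 17.1
eef_pos: [0.5382, 0.2634, 0.0179]
ee_rot: [3.14, -0.001, -1.535]
force: [-5.2, 0.0, 3.5]
width: 0.0277
gripper_force: 40.0
```

```bash
python3 -m jog '[[-1,[0,0,-8],0],[-1,[0,0,-24],0],[-1,[0,0,-50],0],[-1,[0,0,-85],0],[-1,[0,0,-125],0],[-1,[10,0,-150],0],[-1,[35,2,-160],0.01],[-1,[75,3,-160],0.02],[-1,[120,5,-160],0.03],[-1,[165,7,-160],0.054],[-1,[210,9,-160],0.054],[-1,[255,11,-160],0.054],[-1,[300,13,-160],0.054],[-1,[345,15,-160],0.054]]' 40; python3 -m jog '[[-1,[45,2,0],0],[-1,[90,4,0],0],[-1,[130,6,0],0],[-1,[165,8,0],0],[-1,[190,9,0],0],[-1,[204,9,0],0],[-1,[204,9,0],0],[-1,[204,9,0],0]]';  python3 - <<'E'
from h import *
from station import optics
for n in("wrist","top"):
  f=optics.grab_frame(n); np.savez(f"pics/{n}8.npz",**f)
  cv2.imwrite(f"pics/{n}8.png",f["color"][:,:,::-1])
a=[cv2.imread(f"pics/{n}8.png") for n in("wrist","top")]
b=cv2.resize(a[1][80:280,330:480],None,fx=1.92,fy=1.92)
cv2.imwrite("pics/both8.png",np.hstack([a[0],b]))
E
```

```text
t: 18.85
eef_pos: [0.5356, -0.0836, 0.1781]
ee_rot: [3.141, 0.0, -1.59]
force: [1.3, -0.3, -5.6]
width: 0.0278
gripper_force: 40.0
t: 19.85
eef_pos: [0.5238, -0.2847, 0.178]
ee_rot: [3.141, 0.0, -1.589]
force: [-0.8, -0.4, -4.4]
width: 0.0276
gripper_force: 40.0
```

View pics/both8.png

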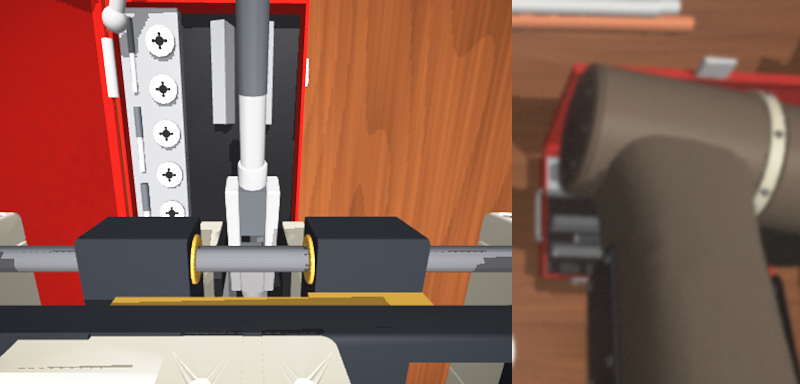

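The wrist view shows the front wall's red strip at about columns 297–309. The far left saddle spans columns 211–236, rows 20–124, the right one is half hidden by the wrench, and the far end wall is at row 2. Next I'll locate the nest from the wall and saddle.

Run:
```python
from h import *
np.set_printoptions(precision=4,suppress=True)
f=dict(np.load("pics/wrist8.npz")); C=f["color"]; H,S,V=cv2.split(cv2.cvtColor(C,cv2.COLOR_RGB2HSV))
red=((H<8)|(H>172))&(S>180)
for r in (20,60,100,140,180,205):
    u=np.where(red[r,285:330])[0]+285; print("wall",r,u.min(),u.max()+1,plane(f,[[u.min(),r],[u.max()+1,r]],.04)[:,:2].ravel())
for r in (30,60,90,110):
    print(r,C[r,205:280:2].mean(1).astype(int).tolist())
for c in(200,250,290): print("end rows",c,red[:12,c].astype(int), plane(f,[[c,4]],.04)[0])
for r in(5,60,120,180): 
    print("wr",r,C[r,225:285:2].mean(1).astype(int).tolist())
```

```text
wall 20 301 310 [ 0.4761 -0.4372  0.468  -0.4371]
wall 60 299 306 [ 0.477  -0.4044  0.4705 -0.4043]
wall 100 297 305 [ 0.4779 -0.3691  0.4703 -0.369 ]
wall 140 295 303 [ 0.479  -0.3312  0.471  -0.3311]
wall 180 293 301 [ 0.4801 -0.2904  0.4718 -0.2903]
wall 205 292 299 [ 0.4805 -0.2633  0.4731 -0.2631]
30 [74, 75, 66, 208, 215, 216, 215, 215, 215, 219, 134, 138, 137, 137, 132, 68, 78, 91, 104, 116, 121, 123, 128, 130, 133, 130, 126, 122, 122, 116, 107, 90, 189, 222, 180, 79, 85, 83]
60 [69, 70, 66, 182, 220, 218, 219, 219, 219, 222, 157, 140, 140, 140, 144, 73, 71, 88, 104, 116, 123, 125, 131, 133, 136, 134, 126, 125, 123, 115, 105, 97, 229, 227, 112, 75, 75, 77]
90 [63, 65, 64, 53, 227, 221, 221, 221, 221, 222, 185, 143, 142, 142, 146, 73, 65, 86, 99, 116, 124, 126, 131, 135, 138, 136, 128, 127, 124, 116, 99, 188, 227, 214, 63, 69, 68, 68]
110 [61, 61, 61, 55, 201, 223, 222, 222, 222, 222, 196, 143, 144, 143, 146, 81, 59, 142, 213, 227, 239, 247, 248, 247, 246, 246, 244, 239, 231, 214, 165, 228, 228, 180, 62, 64, 65, 64]
end rows 200 [1 1 1 1 1 1 1 1 1 1 1 1] [ 0.5657 -0.4513  0.04  ]
end rows 250 [0 0 0 0 0 0 0 0 0 0 0 0] [ 0.5216 -0.4505  0.04  ]
end rows 290 [1 1 1 1 1 1 1 1 1 1 1 1] [ 0.4862 -0.45    0.04  ]
wr 5 [45, 46, 46, 46, 44, 58, 81, 94, 105, 115, 117, 120, 125, 127, 129, 129, 123, 120, 118, 113, 107, 96, 67, 46, 44, 45, 44, 44, 45, 43]
wr 60 [157, 140, 140, 140, 144, 73, 71, 88, 104, 116, 123, 125, 131, 133, 136, 134, 126, 125, 123, 115, 105, 97, 229, 227, 112, 75, 75, 77, 77, 76]
wr 120 [206, 141, 144, 143, 145, 79, 61, 125, 213, 227, 239, 247, 248, 247, 246, 246, 244, 238, 229, 211, 186, 228, 228, 167, 60, 62, 62, 62, 63, 61]
wr 180 [42, 224, 241, 241, 243, 245, 216, 188, 218, 234, 241, 243, 246, 248, 248, 247, 246, 245, 240, 228, 197, 216, 240, 241, 243, 246, 246, 41, 51, 51]
```

Run:
```python
from h import *
np.set_printoptions(precision=4,suppress=True)
f=dict(np.load("pics/wrist8.npz")); C=f["color"].mean(2).astype(int)
a=plane(f,[[211,60],[225.5,60],[273.2,60]],.036);b=plane(f,[[235,60]],.015)
print(a,b,"centre est",(a[0,0]+a[2,0])/2,a[1,0]-.016,b[0,0]-.0085)
for c in(216,221,271): print(c,C[10:32:1,c].tolist(),C[112:130,c].tolist())
print(plane(f,[[218,20],[218,124],[270,124]],.036))
w=plane(f,[[257.2,5],[256.3,60]],.172);print("handle axis",w, go([.532,-.287,.178]))
```

```text
[[ 0.5591 -0.4064  0.036 ]
 [ 0.5454 -0.4062  0.036 ]
 [ 0.5006 -0.4055  0.036 ]] [[ 0.5376 -0.4097  0.015 ]] centre est 0.5298300065724825 0.5294308276923845 0.529076167611729
216 [46, 45, 47, 46, 40, 41, 40, 39, 35, 77, 180, 220, 215, 214, 214, 215, 214, 214, 215, 215, 215, 214] [222, 222, 223, 223, 222, 223, 222, 223, 222, 224, 229, 187, 57, 33, 36, 37, 35, 37]
221 [46, 45, 46, 46, 42, 41, 42, 38, 31, 149, 213, 216, 214, 214, 215, 215, 214, 216, 215, 216, 215, 215] [223, 222, 222, 223, 222, 223, 222, 223, 222, 223, 229, 187, 58, 33, 38, 38, 37, 39]
271 [47, 45, 47, 46, 45, 41, 41, 42, 41, 37, 58, 177, 226, 223, 222, 221, 222, 223, 222, 222, 222, 223] [181, 180, 180, 180, 181, 175, 168, 167, 167, 168, 170, 159, 109, 56, 61, 60, 61, 61]
[[ 0.5508 -0.4396  0.036 ]
 [ 0.5553 -0.3479  0.036 ]
 [ 0.5036 -0.347   0.036 ]]
handle axis [[ 0.5183 -0.4057  0.172 ]
 [ 0.5191 -0.382   0.172 ]] (array([ 2.4, -7.9,  0.1]), 0)
```

```bash
python3 -m jog '[[-1,[2,-5,10],0],[-1,[2,-9.5,35],0],[-1,[2,-9.5,65],0],[-1,[2,-9.5,90],0],[-1,[2,-9.5,106],0],[-1,[2,-9.5,113],0],[-1,[2,-9.5,113],0],[-1,[2,-9.5,113],0]]';  python3 - <<'E'
from h import *
from station import optics
np.set_printoptions(precision=4,suppress=True)
f=optics.grab_frame("wrist"); np.savez("pics/w9.npz",**f); C=f["color"].mean(2).astype(int)
cv2.imwrite("pics/w9.png",f["color"][:,:,::-1])
for r in(30,60,90): print(r,C[r,200:300:2].tolist())
print(f["cam_to_world"][:3,3])
E
```

```text
t: 20.95
eef_pos: [0.534, -0.2872, 0.0658]
ee_rot: [-3.141, 0.0, -1.589]
force: [-1.1, 0.8, -4.1]
width: 0.0272
gripper_force: 40.0
30 [55, 179, 198, 198, 199, 198, 198, 199, 199, 199, 199, 200, 163, 123, 123, 125, 124, 125, 99, 76, 94, 105, 114, 118, 120, 125, 127, 125, 119, 117, 114, 107, 96, 80, 111, 111, 108, 109, 110, 110, 97, 174, 206, 204, 204, 204, 204, 203, 203, 203]
60 [58, 72, 207, 202, 202, 202, 202, 202, 203, 203, 203, 202, 186, 126, 128, 129, 90, 90, 92, 68, 89, 105, 114, 119, 124, 127, 130, 127, 121, 119, 117, 107, 94, 98, 113, 111, 113, 112, 112, 112, 96, 211, 207, 207, 207, 207, 207, 207, 208, 207]
90 [55, 51, 174, 207, 204, 204, 205, 204, 205, 205, 205, 204, 209, 126, 130, 129, 129, 111, 93, 93, 147, 148, 144, 133, 140, 142, 146, 142, 134, 154, 157, 157, 129, 108, 114, 113, 115, 113, 114, 114, 179, 210, 209, 209, 209, 210, 209, 209, 209, 209]
[ 0.5319 -0.358   0.2105]
```

View pics/w9.png

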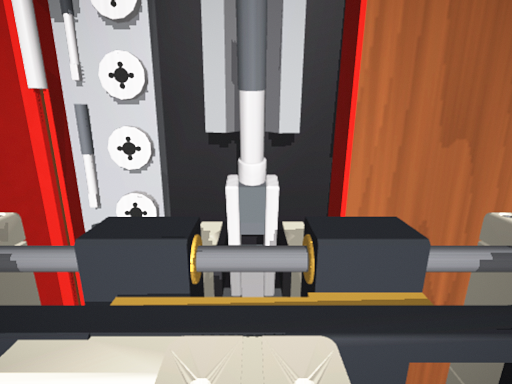

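The handle (column 252) is centred between the saddles (224–281, centre 253). I'll lower it, then open the fingers only part way.

```bash
python3 -m jog '[[-1,[0,0,6],0],[-1,[0,0,12],0],[-1,[0,0,18],0],[-1,[0,0,23],0],[-1,[0,0,27],0],[-1,[0,0,30],0],[-1,[0,0,32],0],[-1,[0,0,33],0],[-1,[0,0,33],0],[-1,[0,0,33],0]]'
```

```text
t: 22.25
eef_pos: [0.5336, -0.2876, 0.0337]
ee_rot: [-3.141, -0.001, -1.588]
force: [-3.8, 0.1, 11.2]
width: 0.0279
gripper_force: 40.0
```

```bash
python3 -m jog '[[-0.25,[0,0,0],0],[-0.1,[0,0,0],0],[0,[0,0,0],0],[0,[0,0,0],0],[0,[0,0,0],0],[0,[0,0,-15],0],[0,[0,0,-45],0],[0,[0,0,-90],0],[0,[30,0,-140],0],[0,[30,0,-150],0],[0,[30,0,-150],0]]' 20;  python3 - <<'E'
from h import *
from station import optics
for n in("wrist","scene"):
  f=optics.grab_frame(n); np.savez(f"pics/{n}10.npz",**f)
  cv2.imwrite(f"pics/{n}10.png",f["color"][:,:,::-1])
a=[cv2.imread(f"pics/{n}10.png") for n in("wrist","scene")]
cv2.imwrite("pics/both10.png",np.hstack([a[0][:,50:400],a[1][:,:450]]))
E
```

```text
t: 23.62
eef_pos: [0.5332, -0.3175, 0.1834]
ee_rot: [-3.139, -0.0, -1.589]
force: [-0.2, 0.1, -0.6]
width: 0.044
gripper_force: 0.0
```

View pics/both10.png

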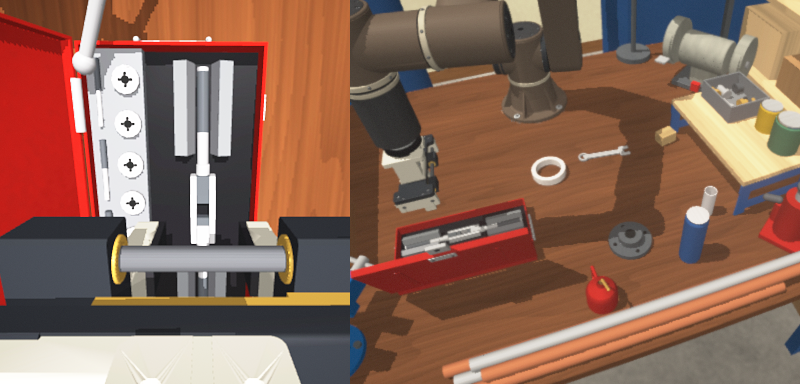

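The wrench lies flat between its saddles, with its far tip at (203,66) about level with the saddle's end, so it is centred along the nest. The lid is open and the gripper is clear.

```bash
python3 -c "
from h import *
f=dict(np.load('pics/wrist10.npz'));print(plane(f,[[253,66]],.023))
from station import order;print(order.job_done())"
```

```text
[[ 0.5293085  -0.43631038  0.023     ]]
the job is handed in; nothing more can be done
None
```

The job is handed in (no verdict came back): in the last pictures the lid leans open on its stop, the wrench lies let go in its nest, centred to about 1 mm along it, and no bystander shows as moved.

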